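Crank the sample lift up to its stop

TASK

Fit the loose crank fully down onto the square shaft end of the sample lift and wind it clockwise (seen from above) until the carriage is hard up against the stop collar, its soft washer squeezed, then snug it there for a moment with about 10 N at the hand grip; never push the hand grip with more than 15 N, sideways or against the stop. Turn the shaft only with the crank properly on it. Leave the crank seated on the shaft, let go, and leave the things lying around undisturbed.

Things in the scene. Friction and masses are not known exactly. Their poses are not given: they have to be found in the camera images.
- crank: Loose steel crank with a black spinning hand grip, 0.3 kg, 74 mm high, standing on its hub. Origin: centre of the hub's underside, the mouth of its socket; z up, x along the arm to the grip. Hub 32 x 32 mm, 30 mm high; square socket 17.5 mm wide, 23 mm deep, open below, sides along x and y, so it fits the shaft in four positions a quarter turn apart. Arm 16 mm wide, 14 to 26 mm up.
- crank_boss (a point): Middle of the square boss on the hub, to hold when carrying the crank: on the hub's axis, 50 mm above the hub's underside. The boss is 22 x 22 mm, sides along the crank's x and y, and spans 30 to 66 mm above the underside.
- crank_handle (a point): Middle of the crank's hand grip, a round upright black sleeve 18 mm in diameter that spins freely on its pin: 55 mm from the hub's axis along crank x, 50 mm above the hub's underside. The sleeve spans 28 to 70 mm above the underside, its pin's head 74 mm.
- shaft_seat (a point): Foot of the lift's upright square steel shaft end, on its axis, on the round seat (38 mm wide, 44 mm above the worktop) where the hub rests when fully down (within 1 mm). Shaft 16 x 16 mm, 20 mm high, top 5 mm tapered to 11 mm; sides along this point's x and y, which turn with the shaft. Gearbox top around it: 100 x 100 mm, 40 mm above the worktop.
- drive (a joint): Angle of the shaft in rad (many turns); grows when the shaft is turned clockwise seen from above. Runs stiffly and stays where it is left: turning takes about 3 N at the hand grip. One full turn (6.28 rad) raises the carriage by 18 mm.
- carriage_top (a point): Top face of the lift's aluminium carriage plate (80 x 160 x 12 mm, holding a white sample bottle) where it runs on the left of two upright posts, 210 mm behind the shaft and 65 mm to the left. Rises as the shaft is wound. Do not touch it.
- stop_under (a point): Underside, at its centre, of the soft black washer (26 mm wide, 4 mm thick) below the dark steel stop collar (30 mm wide, 16 mm high) clamped on the left post, straight above carriage_top. The carriage sinks 1 to 2 mm into the washer almost without force; then the shaft stops hard, and beyond some degrees of play of the socket the force at the hand grip rises steeply.
- lift_unit: The whole lift, fixed to the bench: base plate 360 x 130 mm with the gearbox at the front and the two-post lift (235 mm high with the bottle) behind. Origin on the shaft's axis at the worktop; x points back from the shaft to the lift, 210 mm away.
- carriage: The carriage plate with the sample bottle; origin at the centre of the plate's underside.
- tape_roll: Bystander: roll of tape, 100 mm wide, 25 mm high; origin at its underside's centre. Leave alone.
- blue_vial: Bystander: small vial with blue liquid, 34 mm wide, 58 mm high; origin at its underside's centre. Leave alone.
- spanner: Bystander: flat open-ended spanner, 175 mm long; origin at its underside's centre. Leave alone.

How it is judged:
By the outcome, as a careful person would: the job done as asked, in the order asked, and still so for the second after the job is handed in, with the robot touching nothing.
It also fails if it takes over 72 s, if anything falls off the work surface, if the arm or the gripper's body presses on something with over 40 N, if the wrist force passes 120 N, or if a joint passes its speed limit or range.

ROBOT

A 6-joint arm with a two-finger parallel gripper is mounted at the origin on a cart in front of the work surface, level with it; the furniture and walls round the work are solid. World frame = base frame: x ahead of the robot, y to its left, z up, the work surface at z = 0. Lengths are in m, angles in rad, forces in N, time in s.
With the tool pointing down it reaches from about 0.3 to 0.85 m from the base axis. Payload 4.2 kg.
Tool frame: the origin (TCP) lies midway between the tips of the shut fingers; the grasp point (between the pads) lies 19 mm behind it; z points along the fingers, y is the line along which they close (so a half turn about z gives the same grasp; the last joint's range is limited). The gripper opens to 91 mm and grips with 3 to 60 N. Pads are 32 mm wide; open, the fingers measure 118 mm over their backs; the gripper's body (76 mm by 178 mm) begins 60 mm behind the grasp point.
Start: joints at [1.311, 0.32, 1.565, -0, 1.257, -0.02], TCP at [0.137, 0.559, 0.183] pointing down, gripper open.
Joint ranges: [-3.11, 3.11], [-0.84, 2.01], [0.21, 2.61], [-1.34, 4.49], [0.05, 2.63], [-2.56, 2.56]. Speed limits (rad/s): [2.57, 2.57, 3.14, 3.14, 3.14, 3.14].

INTERFACE

Orientations are given as a unit quaternion [w, x, y, z].
In Python, from rig import arm, ik, viewer, models gives the robot as it stands. Calls block until the motion is done:
- arm.move_ptp(position, orientation): joint-space move of the TCP to a pose.
- arm.move_linear(position, rotation=None, vel=0.15, threshold=None): straight line of the TCP; rotation=None keeps the orientation; vel is the mean speed in m/s. With threshold (N) it stops when the force on the tool has changed by that much, and returns True; else False.
- arm.goto_joints(angles): joint-space move.
- arm.move_gripper(opening): finger opening in m; the grip force is fixed at half the most; returns when the fingers have stopped.
- arm.sleep(seconds).
- ik(position, orientation): joint angles nearest the present ones, or None.
- viewer.snapshot(name): name is "scene" or "top"; returns a dict with "color" (400x640x3 uint8, red, green, blue), "fx", "fy", "cx", "cy" (pixels), "position" and "rotation" of the camera in the world. Camera axes: x right, y down, z forward; pixel columns grow to the right and rows downward; lengths in m; the calibration is good to about 2 mm. A picture is of the moment at which its call begins. There is no depth.
A pose or a line that the arm cannot do raises arm.MotionError and nothing moves.
- arm.hand_in(): hands the job in; it is judged then, once.
Trained networks look in a picture, given as the dict that the camera call returned (one of the last four; its "shot" number tells which), for a name from the list of things; names that differ only in an ending like _2 or _b are one class to them, and where a whole thing is asked for, a point or a joint stands for the part that bears it (a point fixed in the world has none). Each returns a list of dicts, best first, with "score" (0 to 1); they miss things now and then, are a little off and sometimes report something else, mostly with a low value. They report only what shows in the picture. A call takes as long as a camera call.
- models.search_frame(picture, name): "xy" ([column, row] in pixels, amid what is visible of it).
- models.trace(picture, name): "region" (400x640 bool, what is visible of it) and "xy" ([column, row] in pixels, amid what is visible of it).
Readings, each from a call of its own:
- arm.read_t(): time.
- arm.read_joint_positions(): joint angles.
- arm.read_qd(): joint speeds.
- arm.read_joint_torque(): joint torques, N m.
- arm.read_tool_pos(): TCP position.
- arm.read_orientation(): TCP orientation.
- arm.read_ft_force(): force on the tool from outside, world axes, zero at the start.
- arm.read_torque(): the same for the moment, N m.
- arm.read_width(): finger opening in m.
- arm.read_finger_force(): force on a finger pad.
Only numpy, scipy, OpenCV 4.12 (cv2) and the standard library are available. Lean on these libraries where they do the work, as an engineer would, in place of code of your own. Each camera call takes 0.05 s, during which the arm holds its last target. There are 200 camera calls.

## Working session

There is one attempt and no reset: what is moved stays moved. The work goes in short steps, each a Python script; the robot and the scene stay as the last script left them, time stands still between calls to the robot, and variables do not carry over. Pictures are saved under pics/ and viewed, at most 10 in all, crops included, and the job is handed in when it is done.

```bash
ls; mkdir -p pics
cat > h.py <<'E'
import numpy as np, cv2
from rig import arm, ik, viewer, models
def save(p,n): cv2.imwrite('pics/'+n,p['color'][:,:,::-1])
def R(p):
    r=np.array(p['rotation'],float)
    if r.shape!=(3,3):
        from scipy.spatial.transform import Rotation as Ro
        r=Ro.from_quat(np.r_[r[1:],r[0]]).as_matrix()
    return r
def proj(p,X):
    c=(np.atleast_2d(X)-p['position'])@R(p); return np.c_[p['fx']*c[:,0]/c[:,2]+p['cx'],p['fy']*c[:,1]/c[:,2]+p['cy']]
def ray(p,uv):
    d=R(p)@np.array([(uv[0]-p['cx'])/p['fx'],(uv[1]-p['cy'])/p['fy'],1]); return np.array(p['position']),d/np.linalg.norm(d)
def atz(p,uv,z):
    o,d=ray(p,uv); return o+d*(z-o[2])/d[2]
E
python3 - <<'E'
from h import *
print(arm.read_t(), arm.read_orientation())
for n in ('scene','top'):
    p=viewer.snapshot(n); save(p,n+'0.png'); print(n,p['position'],R(p).round(3).tolist(),p['fx'],p['cx'],p['cy'])
    for k in ['crank','crank_boss','crank_handle','shaft_seat','carriage_top','stop_under','lift_unit','tape_roll','blue_vial','spanner']:
        print(k,[(np.round(d['xy'],1).tolist(),round(d['score'],2), atz(p,d['xy'],.05).round(3).tolist()) for d in models.search_frame(p,k)[:2]])
E
```

```text
pics
0.0 [-1.23676491e-04  1.19623772e-01  9.92818901e-01 -8.76585857e-04]
scene [-0.05039049 -0.23792614  0.75671553] [[0.596, -0.517, 0.614], [-0.803, -0.402, 0.44], [0.019, -0.756, -0.655]] 466.3451558335051 313.19839564494896 205.75655250124876
crank [([277.6, 252.7], 0.8, [0.449, 0.207, 0.05]), ([403.5, 193.7], 0.68, [0.781, 0.092, 0.05])]
crank_boss [([274.7, 250.1], 0.91, [0.451, 0.217, 0.05])]
crank_handle [([276.9, 247.9], 0.77, [0.458, 0.217, 0.05]), ([375.8, 167.6], 0.35, [0.832, 0.199, 0.05])]
shaft_seat [([370.8, 268.1], 0.8, [0.53, 0.032, 0.05])]
carriage_top [([404.5, 193.6], 0.94, [0.783, 0.091, 0.05]), ([382.7, 237.8], 0.17, [0.62, 0.056, 0.05])]
stop_under [([374.6, 164.2], 0.53, [0.843, 0.21, 0.05]), ([318.3, 194.2], 0.41, [0.654, 0.253, 0.05])]
lift_unit [([321.2, 190.8], 0.52, [0.669, 0.255, 0.05])]
tape_roll [([226.4, 186.4], 0.67, [0.542, 0.446, 0.05])]
blue_vial [([318.7, 193.5], 0.78, [0.657, 0.254, 0.05])]
spanner [([340.5, 343.1], 0.68, [0.351, -0.016, 0.05])]
top [0.43525613 0.21502933 0.95710586] [[-0.022, -0.99, 0.137], [-1.0, 0.023, 0.005], [-0.008, -0.137, -0.991]] 387.59080090442916 316.53689544357843 200.43227225348127
crank [([313.9, 238.8], 0.75, [0.471, 0.228, 0.05])]
crank_boss [([312.1, 240.7], 0.66, [0.467, 0.232, 0.05])]
crank_handle [([313.7, 242.5], 0.52, [0.462, 0.228, 0.05])]
shaft_seat [([391.2, 210.9], 0.65, [0.532, 0.045, 0.05])]
carriage_top [([377.0, 123.9], 0.71, [0.745, 0.069, 0.05])]
stop_under [([348.9, 121.3], 0.49, [0.753, 0.137, 0.05])]
lift_unit [([381.2, 170.0], 0.81, [0.631, 0.064, 0.05])]
tape_roll [([205.2, 198.7], 0.62, [0.571, 0.483, 0.05])]
blue_vial [([294.6, 156.0], 0.51, [0.67, 0.27, 0.05]), ([377.0, 125.3], 0.42, [0.742, 0.069, 0.05])]
spanner [([411.7, 280.7], 0.72, [0.37, 0.006, 0.05])]
```

Run:
```python
import cv2
a=cv2.imread('pics/top0.png')[95:305,190:450]; cv2.imwrite('pics/tc.png',cv2.resize(a,None,fx=2.85,fy=2.85,interpolation=3))
a=cv2.imread('pics/scene0.png')[120:370,190:480]; cv2.imwrite('pics/sc.png',cv2.resize(a,None,fx=2.4,fy=2.4,interpolation=3))
```

```text
(no output)
```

View pics/tc.png

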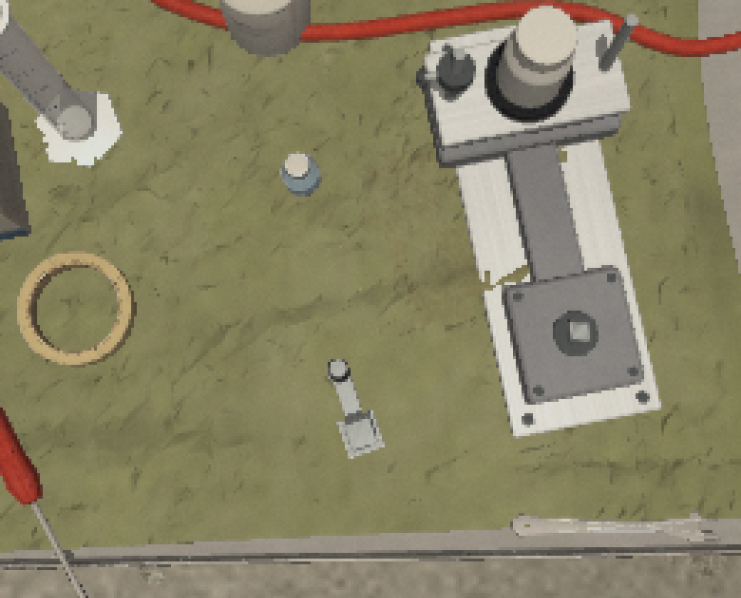

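View pics/sc.png

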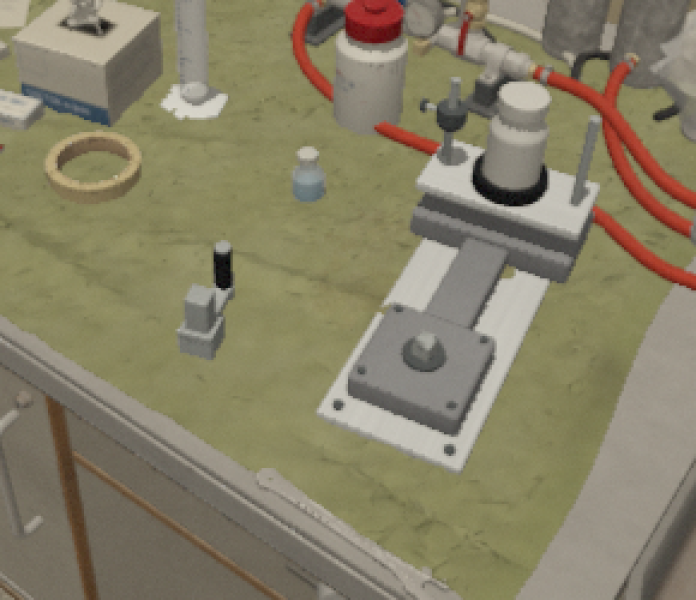

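Top crop: the crank's boss is at full-image pixel ≈(316,246), its grip at ≈(309,224), and the shaft at ≈(393,211). The vial is at (295,156) and the spanner lies along the front edge. Scene crop: the boss is at ≈(274,244), the grip at ≈(282,222) and the shaft at ≈(369,262). The stop collar sits on the left post, with a gap of several cm above the carriage.

```bash
cat >> h.py <<'E'
def box(x0,x1,y0,y1,z0,z1): return np.array([[x,y,z] for x in (x0,x1) for y in (y0,y1) for z in (z0,z1)])/1e3
def cyl(cx,cy,r,z0,z1): return np.array([[cx+r*np.cos(t),cy+r*np.sin(t),z] for t in np.arange(0,6.28,.4) for z in (z0,z1)])/1e3
CR=[box(-16,16,-16,16,0,30),box(-11,11,-11,11,30,66),box(0,55,-8,8,14,26),cyl(55,0,9,28,70),cyl(55,0,4,26,74)]
def place(P,x,y,z,a):
    c,s=np.cos(a),np.sin(a); return P@np.array([[c,-s,0],[s,c,0],[0,0,1]]).T+[x,y,z]
def mask(p,parts,pose,S=4):
    m=np.zeros((400*S,640*S),np.uint8)
    for P in parts:
        h=cv2.convexHull((((proj(p,place(P,*pose))+.5)*S-.5)).astype(np.float32)); cv2.fillConvexPoly(m,np.round(h).astype(np.int32),255)
    return cv2.resize(m,(640,400),interpolation=cv2.INTER_AREA)/255.
def fitcrank(pairs,x0,z=0.):
    from scipy.optimize import minimize
    f=lambda v:sum(np.abs(mask(p,CR,(v[0],v[1],z,v[2]/10))-t).sum() for p,t in pairs)
    sim=np.array([x0]*4)+np.vstack([np.zeros(3),np.diag([.01,.01,1.5])])
    r=minimize(f,x0,method='Nelder-Mead',options=dict(initial_simplex=sim,xatol=1e-4,fatol=.1)); return r.x*[1,1,.1],r.fun
E
python3 - <<'E'
from h import *
ps={n:viewer.snapshot(n) for n in('scene','top')}
uv={'top':dict(boss=(316.3,245.9),hand=(309,224.5),shaft=(393.5,210.8)),'scene':dict(boss=(273.75,243.75),hand=(282.5,222.5),shaft=(368.75,262.1))}
for n in ps:
    print(n,{k:atz(ps[n],uv[n][k],z).round(4).tolist() for k,z in (('boss',.066),('hand',.074),('shaft',.064))})
b=atz(ps['top'],uv['top']['boss'],.066);h=atz(ps['top'],uv['top']['hand'],.074);a0=np.arctan2(*(h-b)[1::-1])
tr={n:models.trace(ps[n],'crank')[0] for n in ps}
for n in ps: print(n,tr[n]['score'],tr[n]['region'].sum(),tr[n]['xy'])
for S in (['top'],['scene'],['top','scene']):
    print(S,fitcrank([(ps[n],tr[n]['region'].astype(float)) for n in S],[b[0],b[1],a0*10]))
# lift yaw from gearbox top corners in top crop
c=np.array([atz(ps['top'],(190+u/2.85,95+v/2.85),.04) for u,v in((504,288),(618,266),(643,381),(531,403))])
print(c.round(4).tolist(), c.mean(0))
tiles=[]
for n in('top','scene'):
    for k in('boss','shaft'):
        u,v=map(int,uv[n][k]); v-=6*(k=='boss'); tiles.append(cv2.resize(ps[n]['color'][v-18:v+19,u-25:u+25,::-1],(400,300),interpolation=cv2.INTER_CUBIC)); print(n,k,u-25,v-18)
cv2.imwrite('pics/z1.png',np.vstack([np.hstack(tiles[:2]),np.hstack(tiles[2:])]))
# stop/carriage crops
tiles=[cv2.resize(ps[n]['color'][v-30:v+30,u-40:u+40,::-1],(400,300),interpolation=cv2.INTER_CUBIC) for n,u,v in(('top',350,121),('scene',380,175))]
cv2.imwrite('pics/z2.png',np.hstack(tiles))
E
```

```text
scene {'boss': [0.4518, 0.2195, 0.066], 'hand': [0.506, 0.2405, 0.074], 'shaft': [0.5299, 0.0378, 0.064]}
top {'boss': [0.454, 0.2224, 0.066], 'hand': [0.5026, 0.2379, 0.074], 'shaft': [0.5308, 0.0421, 0.064]}
scene 0.84 717 [278.8, 249.1]
top 0.8 303 [315.0, 240.3]
['top'] (array([0.45219178, 0.223151  , 0.31666303]), np.float64(39.023529411764706))
['scene'] (array([0.45567429, 0.22475107, 0.33531892]), np.float64(54.772549019607844))
['top', 'scene'] (array([0.45415191, 0.22379497, 0.32187088]), np.float64(122.03137254901961))
[[0.5702, 0.0993, 0.04], [0.5867, 0.0029, 0.04], [0.4897, -0.0126, 0.04], [0.4736, 0.0808, 0.04]] [0.53005394 0.04259425 0.04      ]
top boss 291 221
top shaft 368 192
scene boss 248 219
scene shaft 343 244
```

View pics/z1.png

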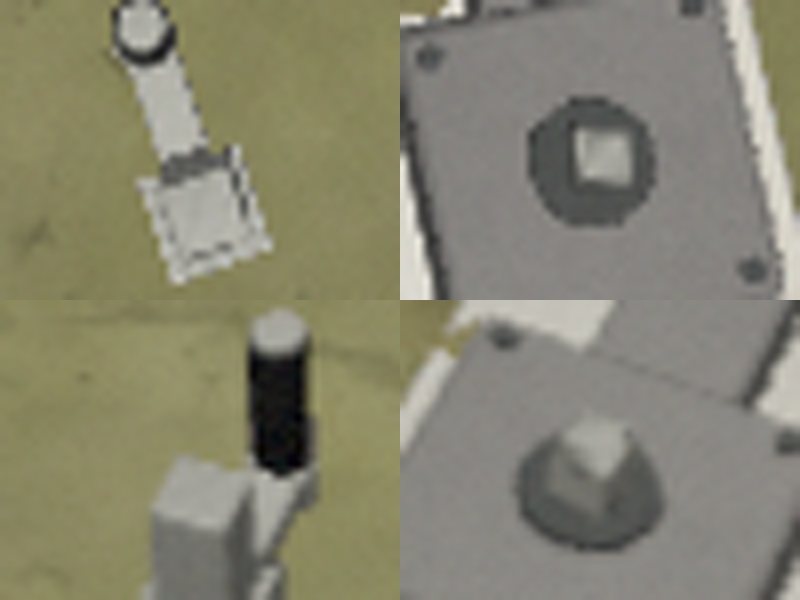

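View pics/z2.png

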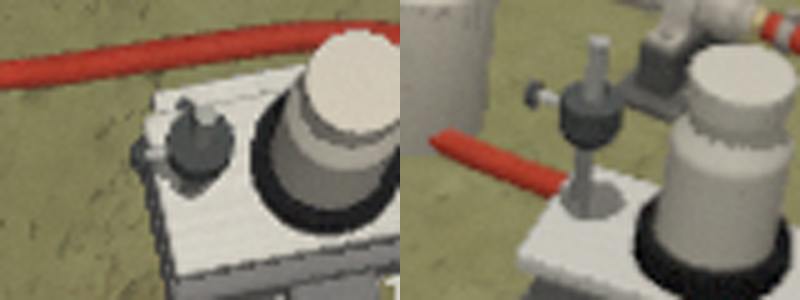

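The zoom puts the shaft's square roughly along the world axes, with the tapered top at about (393.5,211) in the top view. The collar hangs about 12 px above the carriage top in the scene view, near (378,173) against (377,185). I'll fit the shaft yaw with a face-shaded model and estimate the carriage gap.

```bash
cat > shaft.py <<'E'
from h import *
from scipy.optimize import minimize
ps={n:viewer.snapshot(n) for n in('scene','top')}
def sq(h,z): return np.array([[-h,-h,z],[h,-h,z],[h,h,z],[-h,h,z]])/1e3
A,B,C=sq(8,44),sq(8,59),sq(5.5,64)
def render(p,x,y,a,S=6):
    u0,v0=np.floor(proj(p,[x0,y0,.05])[0]).astype(int)-14; W=28
    L=np.zeros((W*S,W*S),np.uint8)
    def fill(P,l,a): cv2.fillConvexPoly(L,np.round((proj(p,place(P,x,y,0,a))-[u0,v0]+.5)*S-.5).astype(np.int32),int(l))
    t=np.arange(0,6.28,.2); fill(np.c_[19*np.cos(t),19*np.sin(t),0*t+44]/1e3,1,0)
    l=2
    for lo,hi in((A,B),(B,C)):
        for i in range(4):
            j=(i+1)%4; Q=np.array([lo[i],lo[j],hi[j],hi[i]]); w=place(Q,x,y,0,a)
            n=np.cross(w[1]-w[0],w[3]-w[0])
            if n@(p['position']-w[0])>0: fill(Q,l,a)
            l+=1
    fill(C,10,a)
    M=np.stack([cv2.resize((L==k).astype(np.float32),(W,W),interpolation=cv2.INTER_AREA).ravel() for k in range(11)],1)
    I=p['color'][v0:v0+W,u0:u0+W].mean(2).ravel()
    M=M[:,M.sum(0)>.3]; s=np.linalg.lstsq(M.T@M+.02*np.eye(M.shape[1]),M.T@I,rcond=None)[0]
    return ((M@s-I)**2).sum()
x0,y0=.5303,.041
for S in(['top'],['scene']):
    out=[]
    for d in range(-45,45,5):
        f=lambda v:sum(render(ps[n],v[0],v[1],np.radians(d)) for n in S)
        r=minimize(f,[x0,y0],method='Nelder-Mead',options=dict(initial_simplex=[[x0,y0],[x0+.004,y0],[x0,y0+.004]],xatol=2e-4,fatol=5,maxiter=60)); out.append((round(r.fun),d,r.x.round(4).tolist()))
    print(S,sorted(out)[:6])
E
python3 shaft.py
python3 - <<'E'
from h import *
p=viewer.snapshot('scene'); q=viewer.snapshot('top')
th=np.radians(9.6); X=np.array([.5303,.041])+.21*np.array([np.cos(th),np.sin(th)])+.065*np.array([-np.sin(th),np.cos(th)])
print(X)
for z in np.arange(.06,.2,.01): print(round(z,3),proj(p,[*X,z])[0].round(1),proj(q,[*X,z])[0].round(1))
E
```

```text
['top'] [(21550, -5, [0.5314, 0.0428]), (21781, 0, [0.5313, 0.0428]), (24986, -10, [0.5314, 0.043]), (25710, 5, [0.5313, 0.0428]), (30750, 10, [0.5311, 0.0427]), (31661, -15, [0.5313, 0.0428])]
['scene'] [(25841, 0, [0.5307, 0.0427]), (26496, -5, [0.5307, 0.0425]), (26523, 5, [0.5308, 0.0426]), (27031, -10, [0.5309, 0.0424]), (27212, 10, [0.5308, 0.0426]), (28239, -15, [0.5307, 0.0426])]
[0.7265192  0.14011118]
0.06 [375.1 194.2] [348.2 130.7]
0.07 [375.5 190.9] [348.5 129.3]
0.08 [376.  187.6] [348.8 128. ]
0.09 [376.4 184.2] [349.2 126.6]
0.1 [376.9 180.8] [349.5 125.1]
0.11 [377.4 177.3] [349.8 123.7]
0.12 [377.8 173.8] [350.2 122.2]
0.13 [378.3 170.3] [350.5 120.7]
0.14 [378.8 166.7] [350.9 119.1]
0.15 [379.3 163.1] [351.2 117.5]
0.16 [379.8 159.4] [351.6 115.9]
0.17 [380.3 155.7] [352.  114.2]
0.18 [380.9 151.9] [352.4 112.5]
0.19 [381.4 148.1] [352.8 110.8]
0.2 [381.9 144.2] [353.2 109. ]
```

```bash
cat >> h.py <<'E'
def quat(a): # tool down, tool y along world angle a
    al=(a+np.pi/2)/2; return np.array([0,np.cos(al),np.sin(al),0])
def st(): print('t',round(arm.read_t(),2),'tcp',np.round(arm.read_tool_pos(),4),'F',np.round(arm.read_ft_force(),1),'M',np.round(arm.read_torque(),3),'w',round(arm.read_width(),4),'j6',round(arm.read_joint_positions()[5],3))
E
python3 - <<'E'
from h import *
yaw=.322; c=np.array([.4535,.2237]); q=quat(yaw+np.pi/2); print(ik([*c,.13],q), ik([.531,.0427,.12],quat(-.044+np.pi/2)))
arm.move_ptp([*c,.13],q); st()
arm.move_gripper(.05); arm.move_linear([*c,.035],vel=.12); st()
arm.move_gripper(.0); st()
arm.move_linear([*c,.16],vel=.15); st(); print(arm.read_finger_force())
p=viewer.snapshot('scene'); u,v=proj(p,[*c,.15])[0].astype(int)
cv2.imwrite('pics/g.png',cv2.resize(p['color'][v-60:v+60,u-80:u+80,::-1],(800,600),interpolation=2))
E
```

```text
[ 4.35508788e-01  2.53185585e-01  1.80196229e+00 -4.44089210e-16
  1.08644477e+00 -1.45728754e+00] [ 5.86524076e-02  3.02802689e-01  1.75779137e+00 -4.44089210e-16
  1.08099860e+00 -1.46814392e+00]
t 3.2 tcp [0.4534 0.2244 0.1302] F [ 0.2 -0.1  0.6] M [ 0.025 -0.034 -0.035] w 0.0912 j6 -1.457
t 4.92 tcp [0.4541 0.224  0.0356] F [-0.2  0.2  0.3] M [ 0.019  0.035 -0.006] w 0.0499 j6 -1.457
t 5.77 tcp [0.4537 0.2238 0.0351] F [ 0.  -0.4  2.1] M [0.041 0.075 0.069] w 0.0006 j6 -1.457
t 6.75 tcp [0.4528 0.2234 0.159 ] F [-0.6 -0.1  0.2] M [-0.007 -0.003  0.018] w 0.0007 j6 -1.457
0.0
```

View pics/g.png

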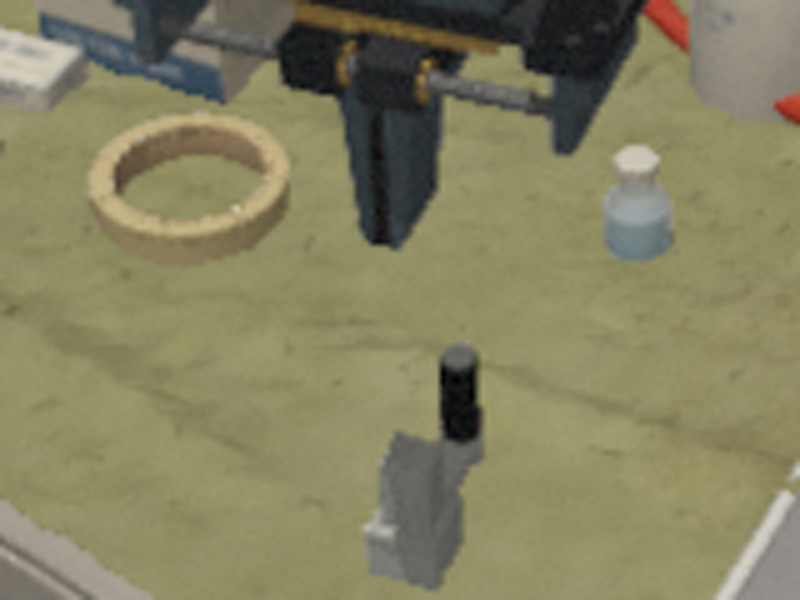

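The fingers closed on nothing (width 0). The crank still stands at crop (410,510), and the fingertips show at (390,240), higher in the picture than the TCP reading predicts. I'll check whether the crank moved and where the fingertips really are.

Run:
```python
from h import *
p=viewer.snapshot('scene'); t=viewer.snapshot('top'); save(p,'s2.png')
T=arm.read_tool_pos()
print('proj tcp',proj(p,T),proj(t,T), 'orient',arm.read_orientation(),quat(.322+np.pi/2))
o=np.floor(proj(p,[.4535,.2237,.15])[0])-[80,60]; print('crop origin',o,'tip px',o+np.array([390,240])/5,'boss top px',o+np.array([410,440])/5, 'pred boss', proj(p,[.454,.2238,.066]),proj(p,place(np.array([[.055,0,.074]]),.454,.2238,0,.322)),'handle px',o+np.array([459,350])/5)
r=models.trace(p,'crank')[0]; print(r['score'],r['region'].sum(),fitcrank([(p,r['region'].astype(float))],[.454,.2238,3.22]))
cv2.imwrite('pics/g2.png',cv2.resize(t['color'][150:290,230:400,::-1],(728,600),interpolation=2))
```

```text
proj tcp [[270.81717247 208.86588807]] [[315.4035784  245.48202191]] orient [-1.07876129e-03 -1.60332362e-01  9.87062452e-01 -2.93465961e-04] [ 0.         -0.16030535  0.98706747  0.        ]
crop origin [191. 152.] tip px [269. 200.] boss top px [273. 240.] pred boss [[272.84743682 242.24954438]] [[282.28658245 222.32292511]] handle px [282.8 222. ]
0.97 656 (array([0.4553101 , 0.22468468, 0.29894328]), np.float64(67.41176470588235))
```

View pics/g2.png

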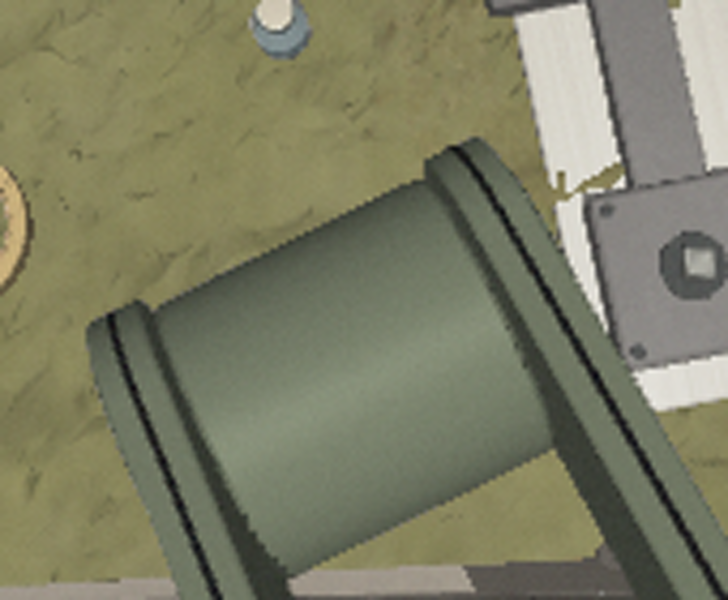

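The crank hasn't moved: grip still at ≈(283,222), boss top at ≈(273,241). The seen fingertip is at (269,200), but the TCP projects to (271,209), so the tips may not be where the reading says. I'll lower the open gripper again and take pictures at two heights.

Run:
```python
from h import *
c=np.array([.454,.2238]); arm.move_gripper(.05)
T=[]
for z in(.085,.035):
    arm.move_linear([*c,z],vel=.12); st(); p=viewer.snapshot('scene'); 
    im=cv2.resize(p['color'][180:280,225:325,::-1],(400,400),interpolation=2)
    u,v=((proj(p,arm.read_tool_pos())[0]-[225,180]+.5)*4).astype(int); cv2.circle(im,(u,v),4,(0,0,255),1)
    T.append(im)
cv2.imwrite('pics/g3.png',np.hstack(T))
```

```text
t 8.6 tcp [0.4545 0.2241 0.0855] F [ 0.3 -0.1  0.2] M [ 0.108 -0.009 -0.006] w 0.0496 j6 -1.458
t 9.22 tcp [0.4546 0.2241 0.0356] F [ 0.4 -0.1  0.6] M [0.087 0.027 0.055] w 0.0498 j6 -1.458
```

View pics/g3.png

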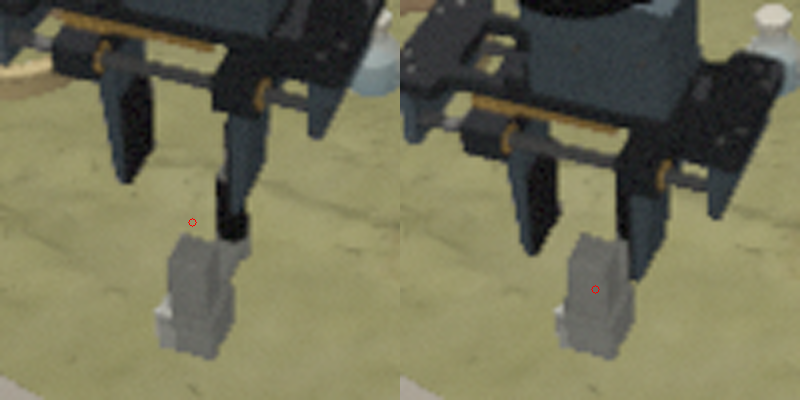

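The open fingertips straddle the boss sideways: in the right tile the tips are at (530,252) and (637,278), with the boss at (597,265). They are about 27–29 mm higher than the TCP reading says, so the earlier close passed over the boss top. Going 25 mm lower is safe outside the hub, and the width after closing will show what is held.

Run:
```python
from h import *
c=np.array([.454,.2238])
print(arm.move_linear([*c,.010],vel=.08,threshold=6)); st()
arm.move_gripper(.0); st(); print(arm.read_finger_force())
p=viewer.snapshot('scene')
im=cv2.resize(p['color'][180:280,225:325,::-1],(400,400),interpolation=2)
w=arm.read_width()
T=[im]
if .020<w<.025:
    arm.move_linear([*c,.12],vel=.15); st(); p=viewer.snapshot('scene'); T.append(cv2.resize(p['color'][140:240,225:325,::-1],(400,400),interpolation=2)); print(arm.read_finger_force(),arm.read_width())
cv2.imwrite('pics/g4.png',np.hstack(T))
```

```text
False
t 9.72 tcp [0.4541 0.2238 0.0101] F [-0.1  0.4  0.1] M [ 0.1   -0.004  0.011] w 0.0501 j6 -1.458
t 10.27 tcp [0.4542 0.2239 0.0102] F [-0.3  0.7  3.1] M [ 0.047  0.028 -0.032] w 0.0218 j6 -1.458
29.98612493276596
t 11.2 tcp [0.453  0.2234 0.1189] F [ 0.1 -0.4 -2.5] M [0.013 0.079 0.009] w 0.0218 j6 -1.458
29.981970191001892 0.021563175570074526
```

View pics/g4.png

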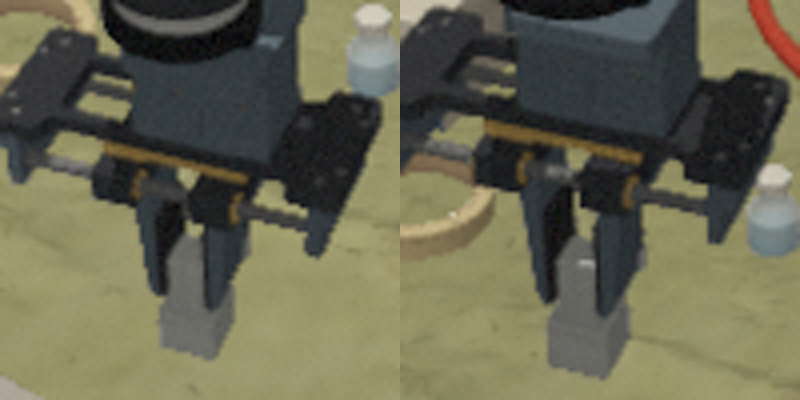

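The crank is gripped by the boss (width 21.8 mm, pads just above the hub), with the hub underside at TCP z − 10 mm. Next I carry it over the shaft and lower it with force watching.

Run:
```python
from h import *
s=np.array([.531,.0427]); q=quat(-.044+np.pi/2)
arm.move_ptp([*s,.119],q); arm.move_linear([*s,.080],vel=.08); arm.sleep(.2); st(); F0=arm.read_ft_force()
p=viewer.snapshot('scene'); u,v=proj(p,[*s,.07])[0].astype(int); cv2.imwrite('pics/f.png',cv2.resize(p['color'][v-30:v+30,u-40:u+40,::-1],(800,600),interpolation=2))
for z in (.070,.066,.062,.058,.0542):
    hit=arm.move_linear([*s,z],vel=.02,threshold=10); print(z,hit,'dF',np.round(np.array(arm.read_ft_force())-F0,1)); st()
    if hit: break
```

```text
t 12.89 tcp [0.5315 0.0428 0.0806] F [-0.5  0.1 -2.7] M [0.029 0.097 0.044] w 0.022 j6 -1.468
0.07 False dF [ 2.9 -0.9  0.6]
t 13.59 tcp [0.5319 0.0427 0.0702] F [ 2.4 -0.8 -2.1] M [-0.043 -0.601  0.004] w 0.022 j6 -1.468
0.066 False dF [ 5.4 -0.8 -0.2]
t 13.94 tcp [0.5324 0.0427 0.0662] F [ 4.8 -0.7 -2.9] M [-0.035 -1.199  0.005] w 0.0217 j6 -1.468
0.062 False dF [ 6.9  0.3 -0.7]
t 14.29 tcp [0.5325 0.0427 0.0621] F [ 6.4  0.3 -3.4] M [-0.109 -1.339  0.013] w 0.0219 j6 -1.468
0.058 False dF [ 7.6 -0.4  0.3]
t 14.64 tcp [0.5325 0.0427 0.058 ] F [ 7.  -0.4 -2.4] M [-0.039 -1.372  0.   ] w 0.0216 j6 -1.468
0.0542 False dF [7.7 0.3 0.1]
t 14.98 tcp [0.5325 0.0427 0.0543] F [ 7.2  0.3 -2.6] M [-0.073 -1.372  0.049] w 0.0215 j6 -1.468
```

It slid fully on with a 7 N sideways load in +x. I'll shift the target to relieve that, then confirm the seat by touching down.

Run:
```python
from h import *
s=np.array([.5332,.0427])
arm.move_linear([*s,.0543],vel=.02); arm.sleep(.1); st()
print(arm.move_linear([*s,.050],vel=.01,threshold=6)); st()
```

```text
t 15.34 tcp [0.5327 0.0427 0.0542] F [ 2.1 -0.2  1.7] M [ 0.005 -0.447  0.021] w 0.0222 j6 -1.468
True
t 15.56 tcp [0.5328 0.0427 0.0542] F [-0.1  0.1  3.9] M [-0.053  0.131  0.025] w 0.0218 j6 -1.468
```

Seated: contact at TCP z 0.0542, as predicted. Now the first winding stroke with the wrist, joint 6 going positive for clockwise.

Run:
```python
from h import *
s=[.533,.0427,.0546]
arm.move_linear(s,vel=.02); st()
q=np.array(ik(s,quat(-.044+np.pi/2))); print(q)
for a in (-1.3,-.9,-.3,.5,1.5,2.46):
    q[5]=a; arm.goto_joints(q); st()
    if abs(arm.read_torque()[2])>.6: print('STOP');break
p=viewer.snapshot('scene');t=viewer.snapshot('top')
for n,pp in(('scene',p),('top',t)):
    for k in('carriage_top','stop_under','crank_handle'):
        d=models.search_frame(pp,k)[:1]; print(n,k,[(np.round(x['xy'],1),round(x['score'],2)) for x in d])
T=[cv2.resize(p['color'][145:205,340:420,::-1],(400,300),interpolation=2)]
u,v=proj(p,[.533,.043,.08])[0].astype(int); T.append(cv2.resize(p['color'][v-36:v+24,u-40:u+40,::-1],(400,300),interpolation=2))
cv2.imwrite('pics/w1.png',np.hstack(T))
```

```text
t 15.81 tcp [0.5328 0.0427 0.0543] F [ 1.6 -1.1 -0.4] M [ 0.015 -0.366  0.029] w 0.0222 j6 -1.468
[ 5.84331019e-02  3.73243119e-01  1.83990059e+00 -4.44089210e-16
  9.28448941e-01 -1.46836322e+00]
t 16.09 tcp [0.5333 0.0429 0.0543] F [ 3.6  0.7 -3.4] M [ 0.159 -0.682  0.022] w 0.0217 j6 -1.303
t 16.56 tcp [0.533  0.0424 0.0543] F [ 2.3 -1.1 -3.9] M [-0.324 -0.708  0.042] w 0.022 j6 -0.904
t 17.18 tcp [0.5321 0.0419 0.0543] F [ 0.7 -4.4 -3.5] M [-1.014 -0.231  0.076] w 0.0221 j6 -0.303
t 17.97 tcp [0.5308 0.0421 0.0543] F [-2.4 -4.1 -0.2] M [-1.131  0.57   0.129] w 0.0217 j6 0.497
t 18.91 tcp [0.53   0.0434 0.0543] F [-6.  -0.1  1.9] M [-0.148  1.331  0.125] w 0.0216 j6 1.497
t 19.82 tcp [0.5307 0.0448 0.0543] F [-5.1  4.8  0.8] M [0.84  1.087 0.093] w 0.0216 j6 2.457
scene carriage_top [(array([408.6, 195.4]), 0.91)]
scene stop_under []
scene crank_handle [(array([353.5, 261.7]), 0.83)]
top carriage_top [(array([374.6, 122.3]), 0.77)]
top stop_under [(array([348.1, 123.8]), 0.45)]
top crank_handle [(array([383.8, 224. ]), 0.52)]
```

View pics/w1.png

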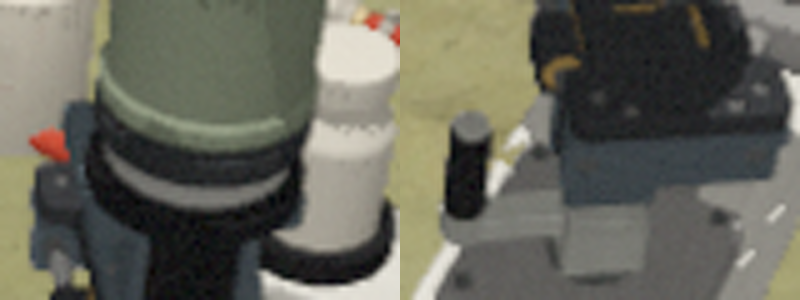

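The grip swung to the front left as expected, the crank sits on the seat, and running torque is about 0.13 N·m. The TCP circled around (0.5315, 0.0431), so that is the shaft axis. I'll ratchet back 270° with the fingers open and raised, centre on the axis and wind on, and recompute the initial gap from plate corners.

```bash
cat > wind.py <<'E'
import sys
from h import *
S=np.array([.5315,.0431]); Z=.0585
Q0=np.array(ik([*S,Z],quat(-.044+np.pi/2)))      # nominal joints, crank yaw -.044
JO=Q0[5]                                          # j6 at drive 0
def q(a,z=Z):
    r=np.array(ik([*S,z],quat(-.044+np.pi/2))); r[5]=a; return r
def mz(): return abs(np.mean([arm.read_torque()[2] for _ in range(3)]))
def ratchet(a_to):
    a=arm.read_joint_positions()[5]
    arm.move_gripper(.04); arm.goto_joints(q(a,Z+.008)); arm.goto_joints(q(a_to,Z+.008)); st()
    arm.goto_joints(q(a_to)); arm.move_gripper(0); st()
E
python3 - <<'E'
from wind import *
p=viewer.snapshot('scene')
for lx,ly,n in((.17,.08,'fl corner'),(.25,.08,'bl'),(.17,-.08,'fr')):
    X=[.531+lx*.986-ly*.1668,.0427+lx*.1668+ly*.986]
    print(n,[(z,proj(p,[*X,z])[0].round(1).tolist()) for z in(.08,.09,.1)])
print(Q0)
ratchet(2.46-4.712)
for a in (-1.5,-.5): arm.goto_joints(q(a)); st()
E
```

```text
fl corner [(0.08, [363.0, 194.8]), (0.09, [363.4, 191.4]), (0.1, [363.8, 188.0])]
bl [(0.08, [375.7, 176.1]), (0.09, [376.1, 172.8]), (0.1, [376.6, 169.4])]
fr [(0.08, [431.3, 217.1]), (0.09, [432.1, 213.6]), (0.1, [433.0, 210.2])]
[ 5.93464448e-02  3.66763607e-01  1.83852219e+00 -4.44089210e-16
  9.36306860e-01 -1.46744988e+00]
t 24.91 tcp [0.5315 0.0431 0.0665] F [-0.1 -0.8 -0.3] M [ 0.059  0.027 -0.021] w 0.0401 j6 -2.252
t 25.57 tcp [0.5315 0.0433 0.0587] F [0.1 0.1 1.6] M [0.214 0.099 0.037] w 0.0215 j6 -2.252
t 26.32 tcp [0.5314 0.0434 0.0587] F [-0.8  2.2  2.9] M [0.375 0.267 0.023] w 0.0219 j6 -1.501
t 27.27 tcp [0.5316 0.0435 0.0587] F [-1.   4.7  4.7] M [0.73  0.358 0.072] w 0.0213 j6 -0.501
```

Run:
```python
from wind import *
for a in (.7,1.6,2.46): arm.goto_joints(q(a)); st()
arm.move_gripper(.04); arm.goto_joints(q(2.46,.115)); 
r=np.array(ik([.40,.20,.18],quat(-.044+np.pi/2))); r[5]=0; arm.goto_joints(r); print(arm.read_t())
p=viewer.snapshot('scene'); t=viewer.snapshot('top'); save(p,'s3.png'); save(t,'t3.png')
for k in('carriage_top','stop_under','crank_handle','crank_boss'): print(k,[(np.round(x['xy'],1),round(x['score'],2)) for x in models.search_frame(p,k)[:1]])
print('pred handle/boss',proj(p,place(np.array([[.055,0,.05],[0,0,.05]]),.531,.0427,.044,-.044-2*3.927-.785)))
a=cv2.imread('pics/scene0.png'); f=lambda i:cv2.resize(i[145:200,355:395],(400,550),interpolation=cv2.INTER_CUBIC)
cv2.imwrite('pics/gap.png',np.hstack([f(a),f(p['color'][:,:,::-1])]))
```

```text
t 28.38 tcp [0.5318 0.0435 0.0587] F [-0.2  5.1  3.6] M [1.059 0.317 0.055] w 0.0219 j6 0.699
t 29.24 tcp [0.5319 0.0433 0.0587] F [0.5 4.8 5.1] M [1.088 0.117 0.043] w 0.0218 j6 1.598
t 30.07 tcp [0.5319 0.0431 0.0587] F [-0.9  5.5  4.3] M [0.969 0.114 0.087] w 0.0216 j6 2.458
33.0083
carriage_top [(array([406.2, 187.2]), 0.88)]
stop_under [(array([376.1, 165. ]), 0.5)]
crank_handle [(array([373.2, 264.4]), 0.6)]
crank_boss []
pred handle/boss [[374.05634857 271.54654889]
 [368.41230461 250.27221441]]
```

View pics/gap.png

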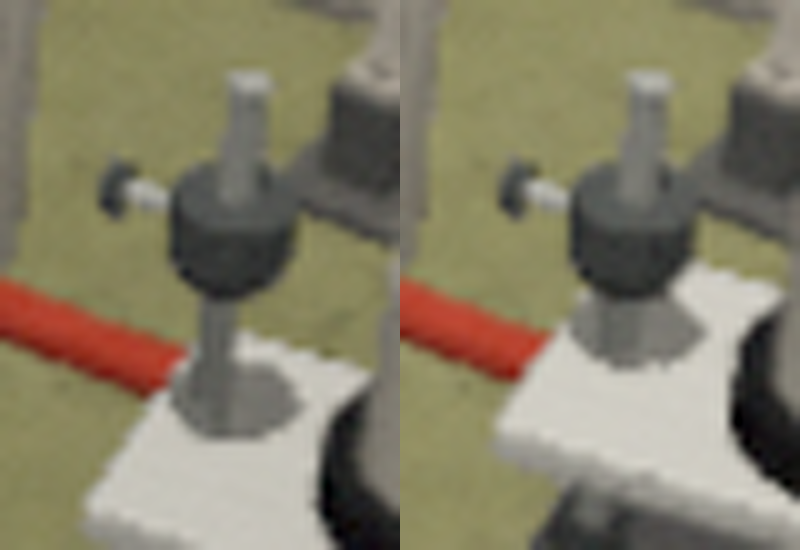

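Left tile (start) has the post foot at row ≈420; right tile (now) at ≈347. The washer's lower rim is at row ≈297 in both. About 21–24 mm is left, so the hard stop should come some 7.5–9 rad on. The crank's grip is seen at (373,264), where it should be. I'll do one full stroke, then a ratchet and a careful stroke with torque watch.

Run:
```python
from wind import *
a0=2.46-4.712
arm.goto_joints(q(a0,.115)); arm.goto_joints(q(a0)); arm.move_gripper(0); st()
arm.goto_joints(q(0.)); st()
if mz()<.3: arm.goto_joints(q(2.46)); st()
ratchet(a0)
arm.goto_joints(q(-1.2)); st()
if mz()<.3: arm.goto_joints(q(-.3)); st()
```

```text
t 36.01 tcp [0.5324 0.0436 0.0601] F [-1.7  1.1  5.9] M [0.372 0.303 0.118] w 0.0218 j6 -2.252
t 37.95 tcp [0.5315 0.0429 0.0602] F [-1.8  0.5  8. ] M [-0.161  0.763  0.153] w 0.0217 j6 -0.0
t 40.06 tcp [0.5317 0.0439 0.0601] F [-3.2  3.2  7.5] M [0.632 0.7   0.194] w 0.0215 j6 2.46
t 44.69 tcp [0.5315 0.0431 0.0665] F [-0.2  0.3 -0.6] M [0.068 0.05  0.036] w 0.0405 j6 -2.252
t 45.36 tcp [0.5315 0.0432 0.0587] F [-0.5  0.9  0.5] M [0.237 0.122 0.083] w 0.0216 j6 -2.252
t 46.34 tcp [0.5315 0.0434 0.0587] F [-0.3  1.9  2.4] M [ 0.42   0.234 -0.006] w 0.0222 j6 -1.201
t 47.21 tcp [0.5315 0.0435 0.0587] F [-1.3  4.1  4.1] M [0.629 0.266 0.013] w 0.0216 j6 -0.301
```

Run:
```python
from wind import *
a=-.3; arm.goto_joints(q(.1)); a=.1; L=[]
while a<2.45:
    a+=.08 if a<.45 else .06; arm.goto_joints(q(a)); m=np.mean([arm.read_torque()[2] for _ in range(2)]); L.append((round(a,2),round(m,2)))
    if m>.3 or arm.read_t()>57: break
print(L); st()
```

```text
[(0.18, np.float64(-0.0)), (0.26, np.float64(0.01)), (0.34, np.float64(-0.03)), (0.42, np.float64(-0.0)), (0.5, np.float64(-0.02)), (0.56, np.float64(0.03)), (0.62, np.float64(0.01)), (0.68, np.float64(0.02)), (0.74, np.float64(0.02)), (0.8, np.float64(-0.03)), (0.86, np.float64(-0.01)), (0.92, np.float64(0.01)), (0.98, np.float64(0.01)), (1.04, np.float64(0.01)), (1.1, np.float64(-0.01)), (1.16, np.float64(0.02)), (1.22, np.float64(0.05)), (1.28, np.float64(0.02)), (1.34, np.float64(0.27)), (1.4, np.float64(0.82))]
t 52.67 tcp [0.532  0.0433 0.0587] F [-1.7  5.6  4.1] M [1.031 0.267 0.822] w 0.022 j6 1.395
```

The hard stop came at j6 ≈ 1.34–1.40 with a steep rise, right at the limit of what I'd allow (0.82 N·m, about 15 N at the grip radius), so I'll back off first. Then I let go and snug with about 10 N directly on the hand grip, pushing with shut fingers.

```bash
cat > snug.py <<'E'
from wind import *
arm.goto_joints(q(1.34)); st()
arm.move_gripper(.04); arm.goto_joints(q(1.34,.108))
y=1.85; t=np.array([np.sin(y),-np.cos(y)]); H=S+.055*np.array([np.cos(y),np.sin(y)])
P=lambda d,z:[*(H-t*(.025-d)),z]
r=np.array(ik(P(-.014,.108),arm.read_orientation())); print(r); arm.goto_joints(r); arm.move_gripper(0)
arm.move_linear(P(-.014,Z),vel=.12,threshold=8); arm.sleep(.15); st()
F0=np.mean([arm.read_ft_force() for _ in range(4)],0)
f=lambda:-(np.mean([arm.read_ft_force() for _ in range(3)],0)-F0)[:2]@t
hit=arm.move_linear(P(.006,Z),vel=.02,threshold=3.5)
d=(np.array(arm.read_tool_pos())[:2]-H)@t+.025; print('hit',hit,'d',round(d,4),'f',round(f(),1)); st()
L=[]; held=0
while hit and held<6 and arm.read_t()<66:
    v=f(); L.append((round(d,4),round(v,1)))
    if v>13: d-=.0006
    elif v<8.5: d+=.0004
    elif 9<=v<=11.5 or v>=8.5: held+=1; arm.sleep(.1); continue
    arm.move_linear(P(d,Z),vel=.02)
print(L); st()
arm.move_linear(P(-.014,Z),vel=.06); st()
E
python3 snug.py
```

```text
t 52.92 tcp [0.532  0.0434 0.0587] F [0.2 4.7 4.5] M [1.07  0.273 0.315] w 0.0218 j6 1.338
[ 1.52924228e-01  2.43786873e-01  1.87817057e+00 -6.91430688e-04
  1.01596721e+00  1.43384348e+00]
t 55.53 tcp [0.4797 0.0853 0.0594] F [ 0.6 -0.3  0.6] M [-0.048  0.122  0.021] w 0.0003 j6 1.434
hit True d -0.0024 f 2.1
t 56.23 tcp [0.4899 0.0886 0.0578] F [-1.4 -1.   0.5] M [-0.127  0.25   0.057] w 0.0003 j6 1.437
[(np.float64(-0.0024), np.float64(2.1)), (np.float64(-0.002), np.float64(1.0)), (np.float64(-0.0016), np.float64(1.7)), (np.float64(-0.0012), np.float64(3.5)), (np.float64(-0.0008), np.float64(5.7)), (np.float64(-0.0004), np.float64(5.9)), (np.float64(-0.0), np.float64(5.4)), (np.float64(0.0004), np.float64(7.0)), (np.float64(0.0008), np.float64(6.5)), (np.float64(0.0012), np.float64(7.7)), (np.float64(0.0016), np.float64(8.5)), (np.float64(0.0016), np.float64(8.3)), (np.float64(0.002), np.float64(7.9)), (np.float64(0.0024), np.float64(9.8)), (np.float64(0.0024), np.float64(8.9)), (np.float64(0.0024), np.float64(9.4)), (np.float64(0.0024), np.float64(9.4)), (np.float64(0.0024), np.float64(9.3))]
t 59.83 tcp [0.4919 0.0892 0.0581] F [-8.7 -3.8  1. ] M [-0.453  1.579 -0.019] w 0.0005 j6 1.438
t 60.25 tcp [0.48   0.0855 0.0591] F [-0.4 -0.4 -0.5] M [-0.104  0.162  0.016] w 0.0003 j6 1.434
```

Run:
```python
from h import *
P=arm.read_tool_pos(); arm.move_linear([P[0]-.01,P[1],.17],vel=.2)
r=np.array(ik([.40,.22,.19],arm.read_orientation())); arm.goto_joints(r); st()
p=viewer.snapshot('scene')
c=models.trace(p,'crank')[0]; m=c['region'].astype(float); print(c['score'],m.sum())
for z in(.044,.050): print(z,fitcrank([(p,m)],[.5312,.0428,18.5],z))
for k in('carriage_top','stop_under','blue_vial','tape_roll','spanner'): print(k,[(np.round(x['xy'],1),round(x['score'],2)) for x in models.search_frame(p,k)[:1]])
print(arm.read_t())
```

```text
t 61.62 tcp [0.3999 0.2193 0.189 ] F [ 0.6 -1.  -1. ] M [-0.072  0.202 -0.063] w 0.0006 j6 1.757
0.66 749.0
0.044 (array([0.53534976, 0.04478355, 1.90622923]), np.float64(136.54117647058823))
0.05 (array([0.53108156, 0.04219748, 1.93504457]), np.float64(145.90980392156865))
carriage_top [(array([407.9, 177.3]), 0.76)]
stop_under [(array([373.4, 164.6]), 0.75)]
blue_vial [(array([320.8, 192.5]), 0.77)]
tape_roll []
spanner [(array([339.3, 343.8]), 0.67)]
61.9667
```

The fit agrees with the seated height, and the vial and spanner haven't moved (the tape roll wasn't detected; the arm is near it in this view). With time left, one light press on the boss top will make sure the crank is fully down, then I hand in.

Run:
```python
from wind import *
r=q(1.34,.10); arm.goto_joints(r); print(arm.read_t())
hit=arm.move_linear([*S,.074],vel=.04,threshold=7); st(); print(hit)
arm.move_linear([*S,.15],vel=.2); st()
p=viewer.snapshot('scene'); print([(n,np.round(models.search_frame(p,n)[0]['xy'],1)) for n in('carriage_top','crank_handle')])
print(arm.hand_in())
```

```text
62.9083
t 63.45 tcp [0.5318 0.0435 0.0791] F [-0.7 -0.2  6. ] M [-0.062  0.225  0.063] w 0.0006 j6 1.34
True
t 63.96 tcp [0.5308 0.0431 0.149 ] F [ 0.8 -0.5  0.2] M [-0.105  0.155  0.05 ] w 0.0003 j6 1.339
[('carriage_top', array([411.1, 160.4])), ('crank_handle', array([359.1, 254.9]))]
the job is handed in; nothing more can be done
None
```

I fitted the crank onto the shaft, wound the carriage up against the stop, snugged the hand grip at about 9.4 N for roughly half a second, let go, and handed the job in at about 64 s. At first stop contact the torque, applied through the boss, briefly peaked at 0.82 N·m, equivalent to about 14.9 N at the grip and just under the 15 N limit; in the last checks the vial and spanner were undisturbed, but the tape roll was not detected.

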